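# Flip up the guard and press the door release

## Task

Let the visitor in: with the fingertips, gently push the hinged guard of the door-release console up and over until it stays open by itself, take the hand off the guard, then press the button beneath it fully down and let it come up again. Only push and press: do not pinch the guard or any other part, do not lift the console or push it about the desk, and leave the bottle, pencil cup and stapler where they stand.

Things in the scene. Friction and masses are not known exactly. Their poses are not given: they have to be found in the camera images.
- console: the door-release console: a grey open-topped box standing loose on the desk (about 2 kg with all its parts), 130 mm deep (its x), 150 mm wide (its y), 70 mm high, walls 6 mm thick, inner floor 25 mm above the desk. Origin: centre of its underside. Its x axis points from the front (tab) to the hinge side, y along the hinge, z up.
- guard (a joint): hinge angle of the guard (rad): 0 shut and level, grows as the front edge goes up and back; upright at 1.57, stop at 1.95, leaning back beyond the hinge. Hardly any hinge friction: let go below about 1.4 it falls shut, above about 1.6 it falls open onto the stop. About 0.14 kg (varies by a quarter); a few N on the tab open it, if the fingertip goes up and back with it in an arc; a level push binds.
- guard_hinge (a point): middle of the hinge line: at the console's far rim, 65 mm along +x from the console's origin and 70 mm above the desk, at the height of the guard's underside. The hinge line runs along the console's y.
- guard_tab (a point): centre of the front face of the tab, an upright grey plate 60 mm wide (y), 40 high, 6 thick, on the guard's top, flush with its front edge. The guard: clear panel in a grey frame, 150 mm from hinge to front edge, 150 wide, 5 thick, overhanging the console's front by 20. Shut, this point is 150 mm in front of the hinge and 25 above the guard's underside; it turns with the guard (point x towards hinge).
- release (a joint): travel of the push button (m): 0 is up, 0.006 is fully down; a spring of about 5 N at full travel brings it up again.
- release_top (a point): centre of the top of the round white button, 36 mm across, which stands in a black housing on the inner floor, 12 mm in front of the console's centre (77 mm in front of the hinge); its top 47 mm above the desk, 23 mm below the console's rim; pressed downward.
- pump_bottle: bystander: clear pump bottle with paper label, 64 mm across, 173 mm high, loose. Origin: centre of its underside.
- pencil_cup: bystander: dark metal cup with three pencils, 76 mm across, about 155 mm high with the pencils, loose. Origin: centre of its underside.
- stapler: bystander: black stapler, 130 mm long (its x), 34 mm wide, about 57 mm high, loose. Origin: centre of its underside.
Not all that is in view belongs to the job. Several things look just like the console: the one meant starts nearest to the robot's base.

How it is judged (in metres and radians):
On the way, in this order (a step that is already met when the one before it is completed fails the run):
1. the guard has been pushed over and lies open on its stop by itself, untouched (value of joint guard above 1.85 rad and contact force between each of the arm, the fingers and guard below 0.05 N), for 0.2 s.
2. the button is pressed fully down with the fingers (value of joint release above 0.0048 m and contact force between the fingers and release above 0.5 N and value of joint guard above 1.75 rad), for 0.1 s.
At the end, for the whole second after the job is handed in: The guard rests open beyond 1.85 rad by itself, the button has been pressed (over 4.8 of 6 mm, after the guard was let go) and is up again (under 1 mm), the console stands level and still within 40 mm of its start, the three bystanders within 25 mm of theirs (value of joint guard above 1.85 rad and value of joint release below 0.001 m and linear speed of console below 0.01 m/s and distance of console from where it was at the start of the episode below 0.04 m and angle between console's own z axis and vertical below 0.05 rad and distance of each of pump_bottle, pencil_cup, stapler from where it was at the start of the episode below 0.025 m); the robot touches nothing.
It fails at once if the guard is pinched or forced: more than 35 N between fingers and guard (contact force between the fingers and guard above 35 N).
It fails at once if the console is lifted more than 12 mm, tipped or shoved more than 40 mm (height (world z) of console above 0.012 m or angle between console's own z axis and vertical above 0.2 rad or distance of console from where it was at the start of the episode above 0.04 m).
It fails at once if a bystander is moved more than 25 mm, lifted or knocked over (distance of any of pump_bottle, pencil_cup, stapler from where it was at the start of the episode above 0.025 m or angle between any of pump_bottle, pencil_cup's own z axis and vertical above 0.4 rad).
It also fails if it takes over 56 s, if anything falls off the work surface, if the arm or the gripper's body presses on something with over 40 N, if the wrist force passes 120 N, or if a joint passes its speed limit or range.

## Robot

A 6-joint arm with a two-finger parallel gripper is mounted at the origin on the work surface. World frame = base frame: x ahead of the robot, y to its left, z up, the work surface at z = 0. Lengths are in mm, angles in rad, forces in N, time in s.
With the tool pointing down it reaches from about 250 to 775 mm from the base axis. Payload 4 kg.
Tool frame: the origin (TCP) lies at the very end of the fingers, on their centre line; the grasp point (between the pads) lies 19 mm behind it; z points along the fingers, y is the direction in which the jaws open and shut (so a half turn about z gives the same grasp; the last joint's range is limited). The gripper opens to 85 mm and grips with 20 to 120 N. Pads are 22 mm wide; open, the fingers measure 114 mm over their backs; the gripper's body (76 mm by 85 mm) begins 54 mm behind the grasp point. The pads swing forward as they close: fully open they stand 13 mm farther back than shut.
Start: joints at [-1.367, 0.087, 1.371, -0, 1.684, -0.103], TCP at [166.102, -524.336, 231.341] pointing down, gripper open.
Joint ranges: [-3.1, 3.1], [-0.76, 2.03], [0.27, 2.55], [-1.08, 4.22], [0.17, 2.65], [-2.57, 2.57]. Speed limits (rad/s): [2.79, 2.79, 3.14, 3.14, 3.14, 3.14].

## Interface

Orientations are given as a rotation vector (axis times angle).
In Python, from plant import read_state, grab_frame, camera_params, finish_job, spot_in, place_of gives the robot as it stands. The module is installed in compiled form; this text tells all that it offers.
- The arm moves only by the tool play_rows, never from a script. Its argument "targets" is one flat list of numbers, 4 for each row, row after row: the shift along the tool's x, y, z in mm, then the turn about the tool's z in degrees. In form: [dx, dy, dz, spin, dx, dy, dz, spin, ...]. A call has exactly 10 rows; each row shifts and turns the commanded pose from where the row before left it, along the tool's axes as they then stand; what a row does not reach is not made up. A row lasts 1/12 s, in which the tool goes at most 41.7 mm and 7.16 degrees, less where a joint would pass 70% of its speed; a pose out of reach is approached as far as the arm can. A call with a gripper value outside its range is refused whole. "grip" is the finger opening in mm, from 0 to 85.4, set as the call begins (left out, the last holds). The fingers move at their own pace and stop on an object; the grip force is fixed at half the most. Time passes only in rows, so rows that do not move let the fingers close, or fill a call up. It gives the time, the measured TCP pose, the force and the opening at its end, in the units of the state.
- read_state(): the state, without advancing time (a new reading comes with each control period).
- grab_frame(name): name is "scene" or "top"; returns (picture, depth): 480x640x3 uint8, red, green, blue; 480x640 float32, mm along the optical axis (not along the pixel's ray), 0 where there is no reading.
- camera_params(name): a dict with "fx", "fy", "cx", "cy" (pixels), "eye" and "orientation" of the camera in the world. Camera axes: x right, y up, looking along -z (the intrinsics and any distortion apply to the point x, -y, -z); pixel columns grow to the right and rows downward; lengths in mm; the calibration is good to about 2 mm. A picture is of the moment at which its call begins. camera_params takes no time and is no camera call.
- finish_job(): hands the job in, once; it reports no verdict.
Trained networks look in the newest picture that a camera, given by its name, has taken for a name from the list of things; names that differ only in an ending like _2 or _b are one class to them, and where a whole thing is asked for, a point or a joint stands for the part that bears it (a point fixed in the world has none). Each returns a list of dicts, best first, with "p" (0 to 1); they miss things now and then, are a little off and sometimes report something else, mostly with a low value. They report only what shows in the picture. A call takes as long as a camera call. They do not tell look-alikes from the thing itself.
- spot_in(query, camera): "at" ([row, column] in pixels, amid what is visible of it).
- place_of(query, camera): "at" ([row, column] in pixels: a listed point, or the origin of a listed thing).
The state is a dict: "time": time; "qpos": joint angles; "qd": joint speeds; "joint_efforts": joint torques, N m; "eef_pos": TCP position; "ee_rot": TCP orientation; "contact_force": force on the tool from outside, world axes, zero at the start; "moment": the same for the moment, N m; "gripper_width": opening from 0.0 (shut) to 1.0 (fully open).
Only numpy, scipy, OpenCV 4.12 (cv2) and the standard library are available. Lean on these libraries where they do the work, as an engineer would, in place of code of your own. Each camera call takes 0.05 s, during which the arm holds its last target.

## Working session

There is one attempt and no reset: what is moved stays moved. The work goes in short steps, Python scripts to look and compute and a tool call to move; the robot and the scene stay as the last step left them, time stands still between calls to the robot, and variables do not carry over. Pictures are saved under pics/ and viewed, and the job is handed in when it is done.

Besides the shell and the picture viewer there is one more tool, called as name(argument=value, ...) on one line, values as JSON. play_rows: Moves the arm, as the interface text tells. Its arguments: {"type":"object","properties":{"targets":{"type":"array","items":{"type":"number"}},"grip":{"type":"number"}},"required":["targets"]}

```bash
mkdir -p pics
cat > h.py <<'E'
import numpy as np, cv2
from scipy.spatial.transform import Rotation as R
from plant import *
def save(cam,fn):
    p,d=grab_frame(cam); cv2.imwrite('pics/'+fn,p[:,:,::-1]); return p,d
def Rc(c):
    o=np.array(c['orientation'],float)
    return o if o.shape==(3,3) else R.from_rotvec(o).as_matrix()
def pt(c,d,r,col,dep=None):
    if dep is None: dep=np.median([v for v in d[int(r)-1:int(r)+2,int(col)-1:int(col)+2].ravel() if v>0] or [0])
    v=np.array([(col-c['cx'])/c['fx']*dep, -(r-c['cy'])/c['fy']*dep, -dep])
    return Rc(c)@v+np.array(c['eye'])
def onz(c,r,col,z):
    v=Rc(c)@np.array([(col-c['cx'])/c['fx'], -(r-c['cy'])/c['fy'], -1]); e=np.array(c['eye'])
    return e+v*(z-e[2])/v[2]
def proj(c,P):
    v=Rc(c).T@(np.array(P)-np.array(c['eye'])); return c['cy']-c['fy']*v[1]/-v[2], c['cx']+c['fx']*v[0]/-v[2]
E
python3 - <<'E'
from h import *
for cam in ['scene','top']:
    print(cam,camera_params(cam))
    p,d=save(cam,cam+'0.png'); c=camera_params(cam)
    for q in ['console','guard_hinge','guard_tab','release_top','pump_bottle','pencil_cup','stapler']:
        for o in place_of(q,cam):
            r,cc=o['at']; print(q,o, pt(c,d,r,cc).round() if 0<=r<479 and 0<=cc<639 else '')
print(read_state())
E
```

```text
scene {'fx': 492.5232186561352, 'fy': 492.5232186561352, 'cx': 323.8988889466128, 'cy': 239.12708146550844, 'eye': array([1171.47350008, -407.94887619,  691.78126242]), 'orientation': array([0.79897768, 0.39649697, 0.81410557])}
console {'at': [222.0, 474.9], 'p': 0.72} [763. 306.  75.]
console {'at': [274.0, 295.4], 'p': 0.59} [647. -55.  76.]
guard_hinge {'at': [183.3, 461.5], 'p': 0.92} [659. 394.  76.]
guard_tab {'at': [212.2, 511.2], 'p': 0.66} [802. 364.  94.]
guard_tab {'at': [218.9, 264.5], 'p': 0.57} [506. -23. 100.]
pump_bottle {'at': [369.4, 225.6], 'p': 0.89} [ 717. -247.   42.]
pencil_cup {'at': [242.8, 393.3], 'p': 0.58} [681. 161.  49.]
stapler {'at': [214.5, 338.2], 'p': 0.72} [500. 172.   9.]
top {'fx': 497.36453504012854, 'fy': 497.36453504012854, 'cx': 318.59649000365954, 'cy': 244.36533886384345, 'eye': array([ 354.4471475 ,   41.65631827, 1220.16517933]), 'orientation': array([ 0.18154012, -0.18091777, -1.59641265])}
console {'at': [217.6, 181.0], 'p': 0.9} [699. 365.  77.]
console {'at': [267.5, 343.7], 'p': 0.87} [565. -19.  75.]
guard_hinge {'at': [234.5, 163.
[... 431 characters left out ...]
8.9], 'p': 0.93} [495. 160.  39.]
{'time': 0.8, 'qpos': array([-1.36715214e+00,  8.71256898e-02,  1.37065925e+00,  1.94507852e-06,
        1.68362601e+00, -1.03111008e-01]), 'qd': array([ 0.0008301 , -0.00110888,  0.00018819,  0.00026125,  0.00307839,
       -0.00074859]), 'joint_efforts': array([ 1.05099265e-03, -3.51673400e+01, -3.13438690e+01, -6.20295282e-05,
        5.82386883e-05,  1.24802594e-05]), 'eef_pos': array([ 166.07564526, -524.3447476 ,  231.40223087]), 'ee_rot': array([3.10453325e+00, 4.79935553e-01, 1.73717733e-05]), 'contact_force': array([-0.58734035,  0.43068168, -0.0325442 ]), 'moment': array([ 0.00504079,  0.01809095, -0.00378438]), 'gripper_width': 0.9984520865947123}
```

View pics/scene0.png

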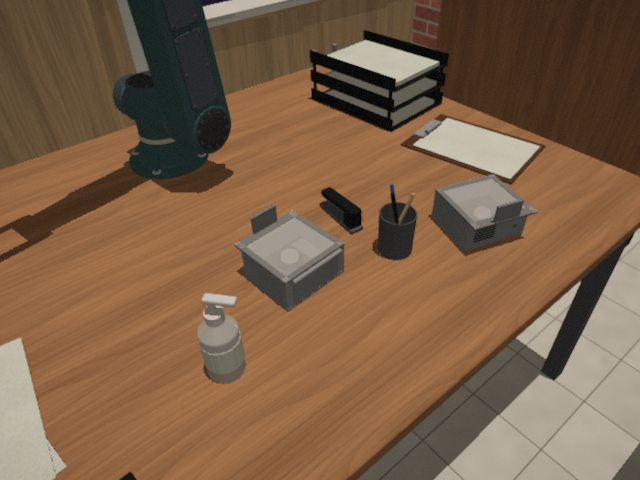

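View pics/top0.png

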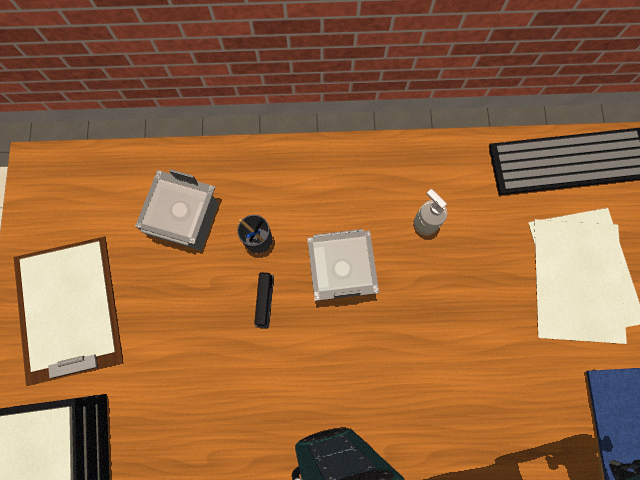

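The top view shows the near console at about (267,343), its tab at (294,345) facing the robot. The stapler and cup are to its left and the bottle is beyond it on the right. Next I measure the yaw from the depth at guard height.

Run:
```python
from h import *
c=camera_params('top'); p,d=save('top','t1.png')
rr,cc=np.mgrid[215:315,295:390]; D=d[215:315,295:390]
v=np.stack([(cc-c['cx'])/c['fx']*D, -(rr-c['cy'])/c['fy']*D, -D],-1)@Rc(c).T+c['eye']
v=v[(D>0)]
g=v[(v[:,2]>62)&(v[:,2]<84)]
print(len(g),np.median(g[:,2]))
rect=cv2.minAreaRect(g[:,:2].astype(np.float32)); print(rect); print(cv2.boxPoints(rect))
t=v[(v[:,2]>95)&(v[:,2]<130)]; print('tab',len(t),t.mean(0),t.min(0),t.max(0)); print(cv2.minAreaRect(t[:,:2].astype(np.float32)))
c2=camera_params('scene'); p,d2=save('scene','s1.png')
rr,cc=np.mgrid[195:240,240:290]; D=d2[195:240,240:290]
v=np.stack([(cc-c2['cx'])/c2['fx']*D, -(rr-c2['cy'])/c2['fy']*D, -D],-1)@Rc(c2).T+c2['eye']
t=v[(v[:,2]>85)&(v[:,2]<130)&(D>0)]; print('tab scene',len(t),t.mean(0),t.min(0),t.max(0)); print(cv2.minAreaRect(t[:,:2].astype(np.float32)))
im=cv2.resize(cv2.imread('pics/t1.png')[210:320,285:400],None,fx=5,fy=5); cv2.imwrite('pics/t1z.png',im)
```

```text
4051 75.52581828928692
((575.4293212890625, -15.634140014648438), (158.6769256591797, 150.1596221923828), 4.9328742027282715)
[[489.9287    52.345387]
 [502.8407   -97.25807 ]
 [660.92993  -83.61366 ]
 [648.01794   65.98979 ]]
tab 100 [498.57455016 -21.23051424 113.2057432 ] [493.94829055 -51.47585206  95.32320953] [503.75803554   7.3431272  120.72753807]
((499.39312744140625, -21.92058563232422), (6.499441146850586, 58.9302864074707), 4.627391815185547)Traceback (most recent call last):
  File "<stdin>", line 13, in <module>
ValueError: operands could not be broadcast together with shapes (45,3) (45,50)
```

play_rows(targets=[0, 0, 0, 6.4, 0, 0, 0, 6.4, 10, -14, 2, 0, 20, -28, 5, 0, 21, -29, 5, 0, 21, -29, 5, 0, 21, -29, 5, 0, 21, -29, 5, 0, 21, -29, 5, 0, 21, -29, 5, 0], grip=0)

```text
time: 1.73
eef_pos: [304.1, -294.6, 194.3]
ee_rot: [3.138, 0.13, 0.001]
contact_force: [1.6, 0.3, 0.2]
gripper_width: -0.001
```

```bash
sed -i 's/^E$//' h.py
cat >> h.py <<'E'
YAW=np.deg2rad(4.8)
def st(tx=None):
    s=read_state(); p=s['eef_pos']; M=R.from_rotvec(s['ee_rot']).as_matrix()
    print('t',s['time'],'p',p.round(1),'yaw',np.rad2deg(np.arctan2(M[1,0],M[0,0])).round(2),'z',M[:,2].round(3),'F',s['contact_force'].round(2),'g',round(s['gripper_width'],3))
    if tx is not None: print('need',(M.T@(np.array(tx)-p)).round(1))
    # console coords relative to hinge
    d=p-np.array([646,-9.5,70]); print('rel hinge', round(d[0]*np.cos(YAW)+d[1]*np.sin(YAW),1), round(-d[0]*np.sin(YAW)+d[1]*np.cos(YAW),1), round(d[2],1))
E
python3 - <<'E'
from h import *
st([465.5,-24.9,150])
E
```

```text
t 1.7333 p [ 304.1 -294.6  194.3] yaw 4.74 z [ 0.001 -0.001 -1.   ] F [1.57 0.25 0.18] g -0.001
need [ 183.1 -255.4   44.2]
rel hinge -364.6 -255.5 124.3
```

play_rows(targets=[23, -32, 5, 0, 23, -32, 6, 0, 23, -32, 5, 0, 23, -32, 6, 0, 23, -32, 6, 0, 23, -32, 6, 0, 23, -32, 5, 0, 15, -20, 5, 0, 8, -12, 0, 0, 0, 0, 0, 0])

```text
time: 2.57
eef_pos: [466.4, -23.0, 149.9]
ee_rot: [-3.137, -0.138, 0.0]
contact_force: [-0.1, -0.2, -0.2]
gripper_width: 0.001
```

Run:
```python
from h import *
st([465.5,-24.9,55])
save('scene','s2.png'); st()
```

```text
t 2.5667 p [466.4 -23.  149.9] yaw 5.03 z [-0.     0.001 -1.   ] F [-0.09 -0.22 -0.15] g 0.001
need [-1.   2.  94.9]
rel hinge -180.1 1.6 79.9
t 2.6167 p [465.8 -24.5 150.1] yaw 4.96 z [-0.001 -0.    -1.   ] F [-0.35 -0.1  -0.18] g -0.004
rel hinge -180.8 0.1 80.1
```

View pics/s2.png

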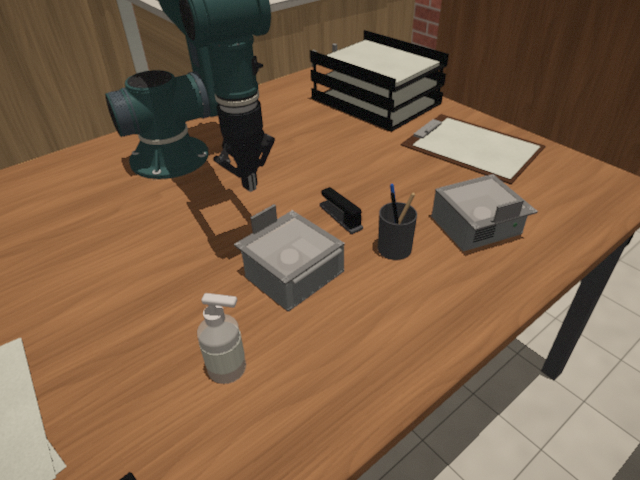

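The fingertips (185,250) are lined up in front of the tab (215,264). I'm descending beside its front.

play_rows(targets=[0, 0, 10, 0, 0, 0, 12, 0, 0, 0, 14, 0, 0, 0, 14, 0, 0, 0, 14, 0, 0, 0, 14, 0, 0, 0, 10, 0, 0, 0, 7, 0, 0, 0, 0, 0, 0, 0, 0, 0])

```text
time: 3.45
eef_pos: [465.3, -26.0, 55.0]
ee_rot: [-3.139, -0.13, 0.001]
contact_force: [-0.1, 0.1, -0.8]
gripper_width: -0.001
```

play_rows(targets=[4, 0, 0, 0, 4, 0, 0, 0, 3, 0, 0, 0, 2, 0, 0, 0, 2, 0, 0, 0, 1, 0, 0, 0, 1, 0, 0, 0, 0, 0, 0, 0, 0, 0, 0, 0, 0, 0, 0, 0])

```text
time: 4.28
eef_pos: [482.4, -24.2, 55.2]
ee_rot: [3.139, 0.131, -0.0]
contact_force: [0.4, 0.2, 0.3]
gripper_width: 0.001
```

Run:
```python
from h import *
st()
```

```text
t 4.2833 p [482.4 -24.2  55.2] yaw 4.78 z [-0. -0. -1.] F [0.4  0.24 0.33] g 0.001
rel hinge -164.2 -1.0 -14.8
```

Now 1 mm steps until contact.

play_rows(targets=[1, 0, 0, 0, 0, 0, 0, 0, 1, 0, 0, 0, 0, 0, 0, 0, 1, 0, 0, 0, 0, 0, 0, 0, 0, 0, 0, 0, 0, 0, 0, 0, 0, 0, 0, 0, 0, 0, 0, 0])

```text
time: 5.12
eef_pos: [484.2, -23.9, 54.9]
ee_rot: [-3.139, -0.131, 0.005]
contact_force: [-4.9, 0.1, 0.6]
gripper_width: -0.002
```

Run:
```python
from h import *
st()
```

```text
t 5.1167 p [484.2 -23.9  54.9] yaw 4.79 z [-0.003  0.    -1.   ] F [-4.89  0.14  0.62] g -0.002
rel hinge -162.4 -0.8 -15.1
```

play_rows(targets=[0.5, 0, -2, 0, 0.2, 0, -3, 0, 0.4, 0, -3, 0, 0.4, 0, -3, 0, 0.4, 0, -3, 0, 0.5, 0, -3, 0, 0.5, 0, -3, 0, 0.6, 0, -3, 0, 0.6, 0, -3, 0, 0, 0, 0, 0])

```text
time: 5.95
eef_pos: [489.7, -23.6, 82.0]
ee_rot: [3.139, 0.131, -0.0]
contact_force: [-5.4, 1.4, -0.5]
gripper_width: -0.002
```

Run:
```python
from h import *
save('scene','s3.png'); st()
im=cv2.imread('pics/s3.png')[150:310,200:380]; cv2.imwrite('pics/s3z.png',cv2.resize(im,None,fx=3,fy=3))
```

```text
t 6.0 p [489.5 -23.6  81.6] yaw 4.78 z [-0. -0. -1.] F [-3.65  0.05  0.53] g 0.001
rel hinge -157.1 -1.0 11.6
```

View pics/s3z.png

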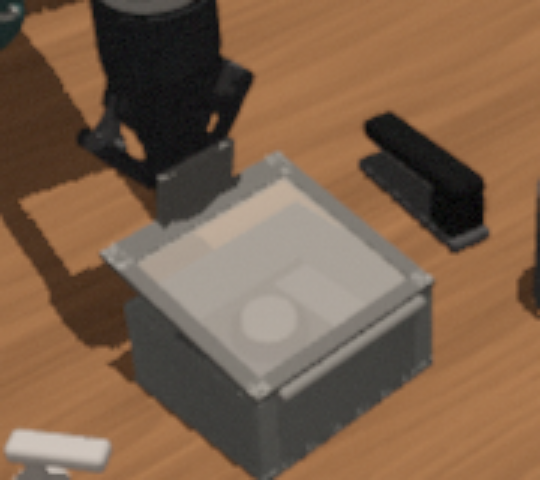

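```bash
cat >> h.py <<'E'
def guard():
    out=[]
    for cam in ['top','scene']:
        c=camera_params(cam); p,d=grab_frame(cam)
        rr,cc=np.mgrid[0:480,0:640]
        v=np.stack([(cc-c['cx'])/c['fx']*d, -(rr-c['cy'])/c['fy']*d, -d],-1).reshape(-1,3)@Rc(c).T+c['eye']
        v=v[d.ravel()>0]-np.array([646,-9.5,70])
        x=v[:,0]*np.cos(YAW)+v[:,1]*np.sin(YAW); y=-v[:,0]*np.sin(YAW)+v[:,1]*np.cos(YAW); z=v[:,2]
        # side strips away from the gripper
        m=(abs(y)<73)&(abs(y)>48)&(x>-160)&(x<120)&(np.hypot(x,z)<155)&(np.hypot(x,z)>40)&(z>-5)
        a=np.rad2deg(np.arctan2(z[m],-x[m])); print(cam,m.sum(),'angle pct',np.percentile(a,[10,50,90]).round(1))
E
python3 - <<'E'
from h import *
guard(); st()
E
```

```text
top 468 angle pct [12.3 14.4 18.8]
scene 1186 angle pct [11.9 13.4 16.3]
t 6.1 p [489.5 -23.6  81.2] yaw 4.78 z [-0.  0. -1.] F [-3.46  0.39 -0.01] g 0.002
rel hinge -157.2 -1.0 11.2
```

play_rows(targets=[1.2, 0, -5, 0, 1.3, 0, -5, 0, 1.5, 0, -5, 0, 1.6, 0, -5, 0, 1.8, 0, -5, 0, 2, 0, -5, 0, 2.2, 0, -5, 0, 2.3, 0, -5, 0, 2.5, 0, -4.5, 0, 2.6, 0, -4.5, 0])

```text
time: 6.93
eef_pos: [508.3, -22.0, 131.7]
ee_rot: [3.139, 0.131, -0.001]
contact_force: [-6.2, 1.4, 2.2]
gripper_width: -0.005
```

Run:
```python
from h import *
guard(); st()
```

```text
top 317 angle pct [32.3 34.  37.1]
scene 1470 angle pct [32.9 34.5 37.5]
t 7.0333 p [509.  -22.  132.6] yaw 4.79 z [ 0.001 -0.    -1.   ] F [-7.05  0.77  3.91] g 0.0
rel hinge -137.6 -1.0 62.6
```

play_rows(targets=[3, 0, -6, 0, 4, 0, -6, 0, 4.5, 0, -5.7, 0, 4.8, 0, -5.5, 0, 5, 0, -5.3, 0, 5.3, 0, -5, 0, 5.6, 0, -4.7, 0, 5.9, 0, -4.4, 0, 6.1, 0, -4.1, 0, 6.4, 0, -3.8, 0])

```text
time: 7.87
eef_pos: [560.0, -18.0, 181.1]
ee_rot: [3.138, 0.131, 0.001]
contact_force: [-1.8, 0.3, 0.9]
gripper_width: -0.001
```

Run:
```python
from h import *
guard(); save('scene','s4.png'); st()
```

```text
top 210 angle pct [-0.5  3.1 63.7]
scene 1574 angle pct [61.6 63.  65.9]
t 8.0167 p [559.8 -17.9 180.8] yaw 4.78 z [ 0.001 -0.    -1.   ] F [-0.17 -1.16  0.1 ] g -0.001
rel hinge -86.6 -1.2 110.8
```

View pics/s4.png

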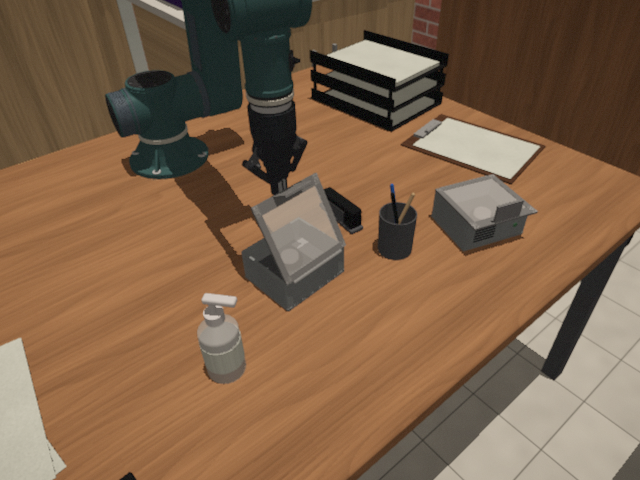

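play_rows(targets=[7, 0, -3.5, 0, 8, 0, -3, 0, 9, 0, -3, 0, 10, 0, -2.5, 0, 10, 0, -2, 0, 10, 0, -1, 0, 10, 0, -1, 0, 10, 0, 0, 0, 9, 0, 0, 0, 8, 0, 0, 0])

```text
time: 8.85
eef_pos: [650.9, -10.1, 196.6]
ee_rot: [-3.139, -0.131, -0.001]
contact_force: [0.3, 0.7, -0.4]
gripper_width: 0.002
```

Run:
```python
from h import *
guard(); save('scene','s5.png'); st()
```

```text
top 156 angle pct [96. 97. 98.]
scene 950 angle pct [  0.4 101.3 104. ]
t 9.0 p [650.1 -10.2 196.3] yaw 4.79 z [-0.001  0.    -1.   ] F [-0.41  0.79 -0.83] g 0.0
rel hinge 4.1 -1.0 126.3
```

View pics/s5.png

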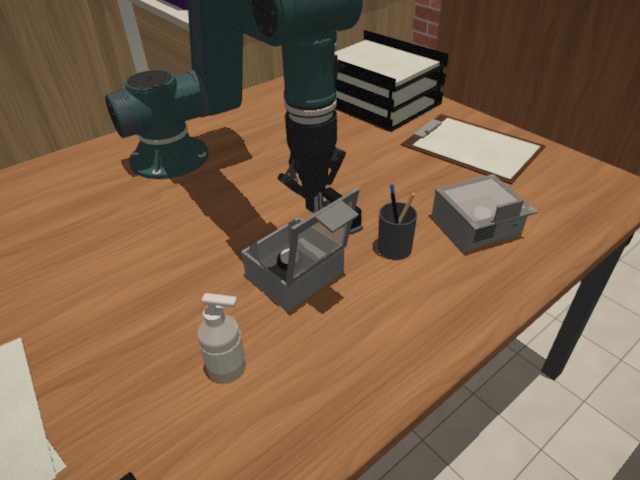

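The guard is past upright. A little further and it will fall onto its stop.

play_rows(targets=[5, 0, 0, 0, 5, 0, 0, 0, 5, 0, 0, 0, 3, 0, 0, 0, 0, 0, 0, 0, -5, 0, 0, 0, -10, 0, 0, 0, -15, 0, 0, 0, -15, 0, 0, 0, -10, 0, 0, 0])

```text
time: 9.83
eef_pos: [611.2, -13.4, 197.0]
ee_rot: [3.139, 0.131, -0.001]
contact_force: [0.3, -0.4, 0.6]
gripper_width: -0.0
```

Run:
```python
from h import *
guard(); save('scene','s6.png'); st()
p,d=save('top','t6.png')
for q in ['release_top','guard_hinge','guard_tab']:
  for cam in ['top','scene']:
    c=camera_params(cam)
    for o in place_of(q,cam): print(cam,q,o,onz(c,*o['at'],47 if q=='release_top' else 70).round(1))
```

```text
top 239 angle pct [  0.7 111.5 112.7]
scene 645 angle pct [ -0.8 113.8 115.8]
t 9.9833 p [612.3 -13.4 197.4] yaw 4.77 z [ 0.001 -0.    -1.   ] F [0.69 0.5  0.3 ] g -0.004
rel hinge -34.0 -1.1 127.4
top release_top {'at': [268.2, 339.8], 'p': 0.53} [568.5 -11.3  47. ]
scene release_top {'at': [253.9, 289.5], 'p': 0.64} [570.4 -14.   47. ]
top guard_hinge {'at': [236.3, 163.8], 'p': 0.86} [655.7 406.3  70. ]
scene guard_hinge {'at': [184.6, 458.6], 'p': 0.95} [653.3 393.1  70. ]
scene guard_hinge {'at': [265.8, 315.8], 'p': 0.78} [649.6 -10.9  70. ]
top guard_tab {'at': [178.3, 182.2], 'p': 0.61} [801.2 366.7  70. ]
scene guard_tab {'at': [225.5, 344.5], 'p': 0.66} [595.9 106.6  70. ]
scene guard_tab {'at': [212.5, 508.7], 'p': 0.65} [785.1 389.3  70. ]
```

View pics/s6.png

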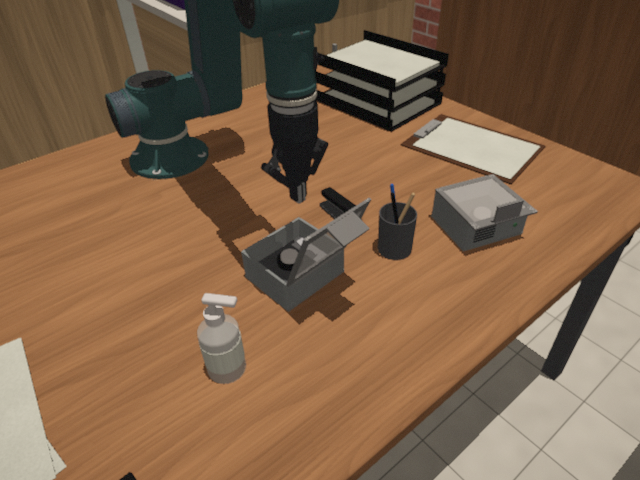

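View pics/t6.png

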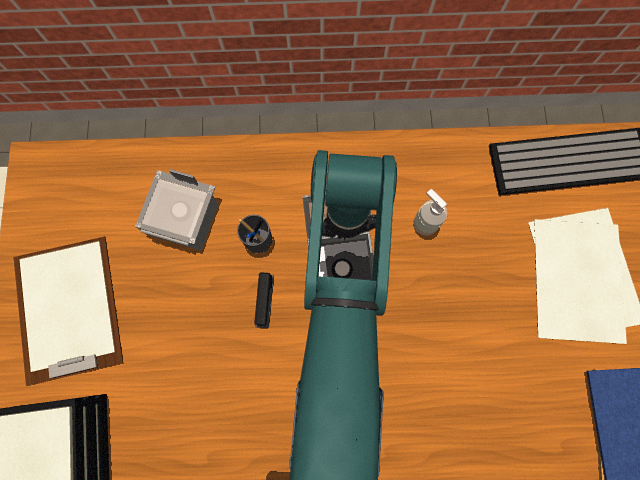

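The guard rests open on its stop (about 112°). The button, at (268,343) in the top view, is at about (570,-15). I move above it, then down.

play_rows(targets=[-10, 0, 0, 0, -15, -1, 0, 0, -11, -1, 0, 0, -5.5, 0, 8, 0, 0, 0, 20, 0, 0, 0, 25, 0, 0, 0, 25, 0, 0, 0, 20, 0, 0, 0, 10, 0, 0, 0, 0, 0])

```text
time: 11.17
eef_pos: [569.4, -14.6, 85.4]
ee_rot: [-3.138, -0.131, 0.01]
contact_force: [-0.8, -0.2, -0.5]
gripper_width: 0.001
```

Run:
```python
from h import *
st([570,-15,49]); save('scene','s7.png')
im=cv2.imread('pics/s7.png')[150:310,200:380]; cv2.imwrite('pics/s7z.png',cv2.resize(im,None,fx=3,fy=3))
```

```text
t 11.1667 p [569.4 -14.6  85.4] yaw 4.78 z [-0.006  0.001 -1.   ] F [-0.8  -0.22 -0.52] g 0.001
need [ 0.8  0.5 36.4]
rel hinge -76.8 1.4 15.4
```

View pics/s7z.png

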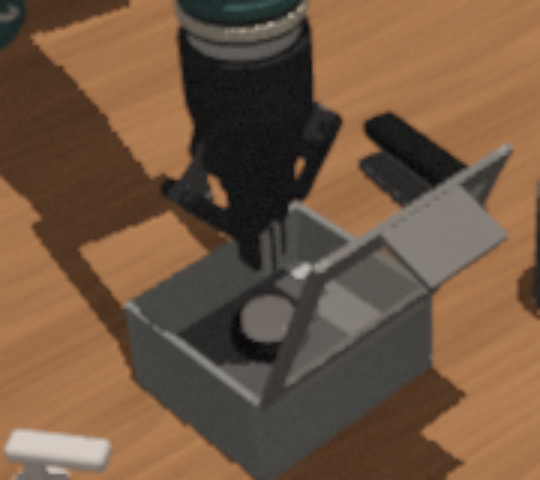

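play_rows(targets=[0, 0, 6, 0, 0, 0, 8, 0, 0, 0, 8, 0, 0, 0, 6, 0, 0, 0, 4, 0, 0, 0, 2, 0, 0, 0, 0, 0, 0, 0, 0, 0, 0, 0, 0, 0, 0, 0, 0, 0])

```text
time: 12.05
eef_pos: [571.6, -14.9, 55.3]
ee_rot: [3.139, 0.131, 0.001]
contact_force: [1.0, 0.9, -0.4]
gripper_width: 0.003
```

Run:
```python
from h import *
st()
```

```text
t 12.05 p [571.6 -14.9  55.3] yaw 4.78 z [ 0.001 -0.    -1.   ] F [ 1.04  0.86 -0.44] g 0.003
rel hinge -74.6 0.9 -14.7
```

play_rows(targets=[0, 0, 3, 0, 0, 0, 3, 0, 0, 0, 2, 0, 0, 0, 2, 0, 0, 0, 1, 0, 0, 0, 1, 0, 0, 0, 1, 0, 0, 0, 1, 0, 0, 0, 0, 0, 0, 0, 0, 0])

```text
time: 12.88
eef_pos: [571.2, -14.8, 41.2]
ee_rot: [3.139, 0.131, 0.0]
contact_force: [-2.3, -0.8, 5.2]
gripper_width: 0.001
```

Run:
```python
from h import *
st()
```

```text
t 12.8833 p [571.2 -14.8  41.2] yaw 4.78 z [ 0. -0. -1.] F [-2.29 -0.78  5.2 ] g 0.001
rel hinge -74.9 1.0 -28.8
```

Nearly at full travel. 2 mm more to bottom out and hold.

play_rows(targets=[0, 0, 1, 0, 0, 0, 0, 0, 0, 0, 1, 0, 0, 0, 0, 0, 0, 0, 0.5, 0, 0, 0, 0, 0, 0, 0, 0, 0, 0, 0, 0, 0, 0, 0, 0, 0, 0, 0, 0, 0])

```text
time: 13.72
eef_pos: [571.3, -14.8, 40.9]
ee_rot: [3.139, 0.131, 0.001]
contact_force: [-7.4, 0.7, 14.0]
gripper_width: 0.004
```

Run:
```python
from h import *
st(); save('scene','s8.png'); st()
im=cv2.imread('pics/s8.png')[150:310,200:380]; cv2.imwrite('pics/s8z.png',cv2.resize(im,None,fx=3,fy=3))
```

```text
t 13.7167 p [571.3 -14.8  40.9] yaw 4.79 z [ 0.001 -0.    -1.   ] F [-7.37  0.67 13.98] g 0.004
rel hinge -74.8 0.9 -29.1
t 13.7667 p [571.3 -14.8  40.9] yaw 4.79 z [ 0.001 -0.    -1.   ] F [-6.56  0.22 14.54] g 0.004
rel hinge -74.8 1.0 -29.1
```

View pics/s8z.png

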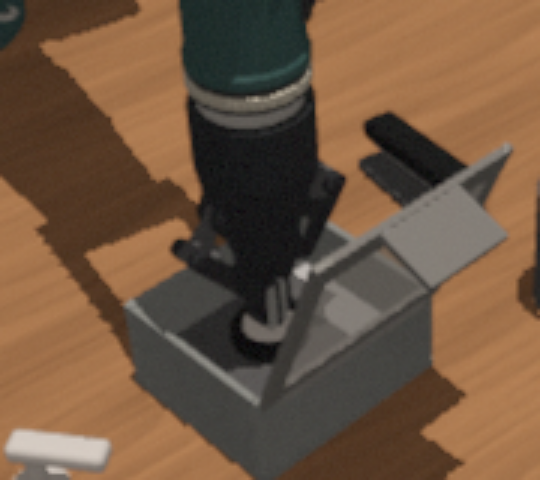

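The button has bottomed out: 14 N, and the tip has stopped at 41 mm. Now lift straight up.

play_rows(targets=[0, 0, -3, 0, 0, 0, -6, 0, 0, 0, -10, 0, 0, 0, -15, 0, 0, 0, -20, 0, 0, 0, -20, 0, 0, 0, -20, 0, 0, 0, -15, 0, 0, 0, -10, 0, 0, 0, -5, 0])

```text
time: 14.6
eef_pos: [572.1, -14.9, 164.2]
ee_rot: [3.138, 0.131, 0.005]
contact_force: [-0.1, -0.8, -0.2]
gripper_width: -0.007
```

play_rows(targets=[-10, 0, -5, 0, -20, 0, -5, 0, -25, 0, 0, 0, -25, 0, 0, 0, -25, 0, 0, 0, -20, 0, 0, 0, -10, 0, 0, 0, 0, 0, 0, 0, 0, 0, 0, 0, 0, 0, 0, 0])

```text
time: 15.43
eef_pos: [437.4, -26.1, 172.2]
ee_rot: [3.139, 0.131, 0.001]
contact_force: [-0.2, 0.3, -0.1]
gripper_width: 0.002
```

Run:
```python
from h import *
st(); guard(); p,d=save('scene','s9.png')
c=camera_params('scene'); print('btn z',[pt(c,d,r,k).round(1) for r,k in [(257,289),(255,291)]])
for q in ['release_top','guard_hinge']:
    for o in place_of(q,'scene'): print(q,o,onz(c,*o['at'],47 if q=='release_top' else 70).round(1),pt(c,d,*o['at']).round(1))
im=cv2.imread('pics/s9.png')[130:400,180:440]; cv2.imwrite('pics/s9z.png',cv2.resize(im,None,fx=2.2,fy=2.2))
```

```text
t 15.4333 p [437.4 -26.1 172.2] yaw 4.78 z [ 0.  0. -1.] F [-0.18  0.34 -0.06] g 0.002
rel hinge -209.3 0.9 102.2
top 877 angle pct [  0.8 111.6 113. ]
scene 642 angle pct [ -0.6 113.8 115.7]
btn z [array([577.8, -20.6,  47.8]), array([575.3, -13.9,  47.4])]
release_top {'at': [253.6, 287.4], 'p': 0.77} [567.  -16.6  47. ] [566.9 -16.5  46.8]
release_top {'at': [245.9, 390.9], 'p': 0.37} [683.  152.3  47. ] [677.5 158.7  39.7]
guard_hinge {'at': [186.5, 459.3], 'p': 0.64} [659.  388.4  70. ] [663.6 381.3  75.5]
guard_hinge {'at': [265.1, 317.2], 'p': 0.6} [649.8  -7.8  70. ] [653.9 -10.9  74.8]
```

View pics/s9z.png

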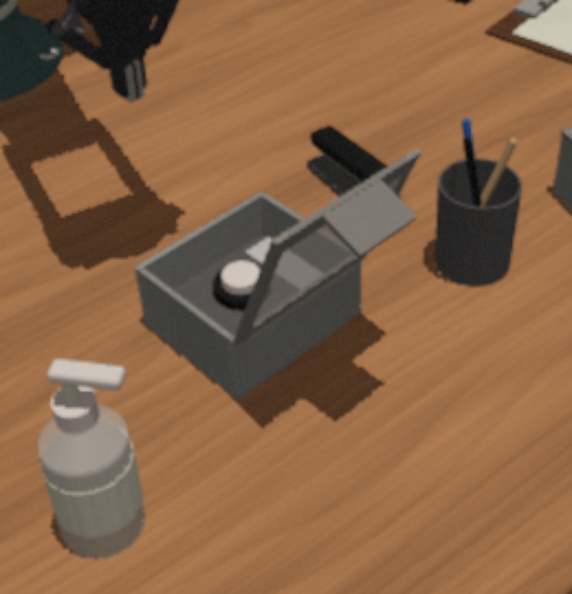

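The guard is open on its stop, the button is up (top at about 47 mm), and the arm is clear of everything.

```bash
python3 -c "
from plant import *
print(finish_job())"
```

```text
the job is handed in; nothing more can be done
None
```

I opened the guard of the near console, pressed the button fully down and let it come up, then handed the job in at about 15.6 s of the 56 s allowed. `finish_job()` reports no verdict, so success is judged from my own checks only.

- **Guard:** I pushed its front edge up and over in an arc with the closed fingertips, then took the hand away. Depth from both cameras put it at about 112–114° (about 1.95 rad, its stop). The highest contact force I read was about 8 N, against the 35 N limit.
- **Button:** The fingertips pressed it until they stopped at 41 mm with about 14 N on them, which matches full travel. After I lifted off, the top read about 47 mm, so it is up again.
- **Console and bystanders:** The console's hinge point came out within about 4 mm of its starting estimate. By eye, the bottle, cup and stapler stand where they were; I did not measure their positions again.
- **Hand:** It is clear of everything, with a force reading of about 0 N.

No check failed. The only disagreements were differences of a few mm between the two cameras' estimates, for example of the button's position.

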